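# Start up the vacuum chuck of the microscope bench

## Robot

A 6-joint arm with a two-finger parallel gripper is mounted at the origin on a cart in front of the work surface, level with it; the furniture and walls round the work are solid. World frame = base frame: x ahead of the robot, y to its left, z up, the work surface at z = 0. Lengths are in m, angles in rad, forces in N, time in s.
With the tool pointing down it reaches from about 0.35 to 0.95 m from the base axis. Payload 17.4 kg.
Tool frame: the origin (TCP) lies between the finger pads; the fingertips stand 22 mm ahead of it and the grasp point (between the pads) lies 3 mm ahead of it; z points along the fingers, y is the line along which they close (so a half turn about z gives the same grasp; the last joint's range is limited). The gripper opens to 93 mm and grips with 3 to 60 N. Pads are 15 mm wide; open, the fingers measure 128 mm over their backs; the gripper's body (75 mm by 188 mm) begins 65 mm behind the grasp point.
Start: joints at [1.282, 0.116, 1.442, -0, 1.584, -0.038], TCP at [0.168, 0.654, 0.241] pointing down, gripper open.
Joint ranges: [-2.83, 2.83], [-0.83, 2.19], [0.07, 2.5], [-1.14, 4.28], [0.01, 3], [-2.97, 2.97]. Speed limits (rad/s): [1.89, 1.89, 2.22, 3.14, 3.14, 3.14].

## Interface

Orientations are given as a unit quaternion [w, x, y, z].
In Python, from workcell import sensors, get_image, camera_info, bot, finder gives the robot as it stands.
- The arm moves only by the tool drive_tool, never from a script. Its argument "steps" is a list of rows, each a list of 3 entries, a list of its own where there are three numbers: the shift along the tool's x, y, z in mm, then the turn, a rotation vector about the tool's x, y, z in degrees, then the closure, from 0 (fully open) to 1 (shut). In form: [[[x, y, z], [rx, ry, rz], gripper], ...]. A call has 1 to 20 rows; each row shifts and turns the commanded pose from where the row before left it, along the tool's axes as they then stand; what a row does not reach is not made up. A row lasts 1/10 s, in which the tool goes at most 50 mm and 8.59 degrees, less where a joint would pass 70% of its speed; a pose out of reach is approached as far as the arm can. A call is refused whole if a number of a shift passes 50 or a number of a turn 8.59, either way. A call with a gripper value outside its range is refused whole. The fingers move at their own pace and stop on an object; "grip_force" is the grip in N (left out, the last holds). Time passes only in rows, so rows that do not move let the fingers close. It gives the time, the measured TCP pose, the force, the opening and the grip force at its end, in the units of the state.
- sensors.get_obs(): the state, without advancing time (a new reading comes with each control period).
- get_image(name): name is "scene" or "top" or "wrist"; returns the picture (400x640x3 uint8, red, green, blue); there is no depth.
- camera_info(name): a dict with "camera_matrix" (3x3 intrinsics, pixels), "R" (3x3) and "t" (3): a world point X has camera coordinates R X + t. Camera axes: x right, y down, z forward; pixel columns grow to the right and rows downward; lengths in m; the calibration is good to about 2 mm. A picture is of the moment at which its call begins: read the wrist's pose just before it. camera_info takes no time and is no camera call; for the wrist camera it gives the pose at the moment of the call.
- bot.finish_job(): hands the job in; it is judged then, once.
Trained networks look in the newest picture that a camera, given by its name, has taken for a name from the list of things; names that differ only in an ending like _2 or _b are one class to them, and where a whole thing is asked for, a point or a joint stands for the part that bears it (a point fixed in the world has none). Each returns a list of dicts, best first, with "p" (0 to 1); they miss things now and then, are a little off and sometimes report something else, mostly with a low value. They report only what shows in the picture. A call takes as long as a camera call.
- finder.recognise(camera, thing): "location" ([row, column] in pixels, amid what is visible of it).
The state is a dict: "time_s": time; "joints": joint angles; "qvel": joint speeds; "effort": joint torques, N m; "tcp_pos": TCP position; "tool_rot": TCP orientation; "force": force on the tool from outside, world axes, zero at the start; "wrist_torque": the same for the moment, N m; "finger_gap": finger opening in m; "grasp_force": force on a finger pad.
Only numpy, scipy, OpenCV 4.12 (cv2) and the standard library are available. Lean on these libraries where they do the work, as an engineer would, in place of code of your own. Each camera call takes 0.05 s, during which the arm holds its last target. There are 200 camera calls.

## Task

Start the vacuum chuck: first switch on the power strip that lies behind the three control boxes by pressing down the raised end of its rocker until it has tipped over, then push the round mushroom button down until it stays fully in, and last press the long bar key all the way down for about half a second and let it come up again. Only press, with the closed fingertips: nothing is to be picked up or shoved along, and no button is to be pressed before its turn. Leave the box with the small square key alone, and do not disturb the small things lying about.

Things in the scene. Friction and masses are not known exactly. Their poses are not given: they have to be found in the camera images.
- strip: White power strip lying loose on the desk near its middle, 54 x 269 x 47 mm, 0.8 kg. Origin: on the underside at the middle of the strip; x across it (away from the robot at yaw 0), y along it, z up. The sockets are toward +y, the rocker switch near the -y end. Another such strip lies at the far back of the desk, out of reach; it is not meant.
- rocker_raised_end (a point): Point fixed to the strip at the raised (-x) end of its rocker while off: 10 mm toward the strip's -x and 84 mm toward -y of its origin, 46 mm above the desk; axes as the strip's. The rocker is 24 mm long in x, 12 mm in y and pivots about a line along y, 10 mm to the +x side of this point and 39 mm above the desk. The housing round it is 42 mm high, 50 mm wide in x.
- strip_switch (a joint): Rocker angle, rad: 0 off (its -x end raised), middle 0.175, 0.35 fully over, on (its +x end raised). Takes 2 to 4 N at its outer end, which sinks about 3 mm; stays where it is left. A broad flat fingertip (18 mm in x) centred on rocker_raised_end tips it to about 0.22 before it bears near the pivot; centred 5 to 7 mm further toward -x it tips it further; beyond 9 mm it misses the rocker and lands on the housing.
- pump_box: Grey control box with the mushroom button, loose on the desk, 80 x 92 mm, top panel 46 mm above the desk, 0.9 kg. Origin: centre of the underside, z up; the button stands over the origin. The three boxes look alike apart from their buttons and can stand in any order.
- mushroom_top (a point): Centre of the flat top of the round black mushroom button (42 mm across, on a thinner stem), 72 mm above the desk when out and 64 mm when in. It moves with the button.
- mushroom (a joint): Travel of the mushroom button straight down, m: 0 out, 0.008 fully in. Takes about 4 N and stays where it is pushed.
- chuck_box: Grey control box with the long bar key, otherwise the same as pump_box; the key stands over the origin and lies along the box's y.
- bar_key_top (a point): Centre of the top of the long black bar key (20 mm along the box's x, 60 mm along its y), 60 mm above the desk when up and 55 mm when down. It moves with the key.
- bar_key (a joint): Travel of the bar key straight down, m: 0 up, 0.005 fully down. A spring needs 2.4 N to start and 5.4 N at the bottom, and returns it.
- vent_box: Grey control box with the small square key, otherwise the same as pump_box. To be left alone.
- square_key (a joint): Travel of the small square key (22 x 22 mm, top 60 mm above the desk), m: 0 up, 0.005 down; to be left alone.
- vial_white: Small clear vial with a black cap, 22 mm across, 53 mm high, standing between the boxes and the strip; origin under its centre. To be left alone.
- vial_amber: The same kind of vial with a blue cap, 22 mm across, 53 mm high; origin under its centre. To be left alone.
- notes: Pad of sticky notes, 51 x 51 x 12 mm; origin under its centre. To be left alone.
- usb: Memory stick, 18 x 50 x 8 mm; origin under its centre. To be left alone.
- ring: Black adapter ring, 36 mm across, 13 mm high; origin under its centre. To be left alone.
- carrier: Round flat wafer carrier, 77 mm across, 16 mm high; origin under its centre. To be left alone.

How it is judged:
By the outcome, as a careful person would: the job done as asked, in the order asked, and still so for the second after the job is handed in, with the robot touching nothing.
It also fails if it takes over 51 s, if anything falls off the work surface, if the arm or the gripper's body presses on something with over 40 N, if the wrist force passes 120 N, or if a joint passes its speed limit or range.

## Working session

There is one attempt and no reset: what is moved stays moved. The work goes in short steps, Python scripts to look and compute and a tool call to move; the robot and the scene stay as the last step left them, time stands still between calls to the robot, and variables do not carry over. Pictures are saved under pics/ and viewed, at most 10 in all, crops included, and the job is handed in when it is done.

Besides the shell and the picture viewer there is one more tool, called after ">>>" as name(argument=value, ...), one argument or row to a line, values as JSON. drive_tool: Moves the arm, as the interface text tells. Its arguments: {"type":"object","properties":{"steps":{"type":"array","items":{"type":"array"}},"grip_force":{"type":"number"}},"required":["steps"]}

```bash
mkdir -p pics; cat > h.py <<'E'
import numpy as np, cv2
from workcell import sensors, get_image, camera_info, bot, finder
def ray(cam,rc,z):
    c=camera_info(cam);K=np.array(c["camera_matrix"]);R=np.array(c["R"]);t=np.array(c["t"])
    d=R.T@np.linalg.solve(K,[rc[1],rc[0],1]);o=-R.T@t
    return o+d*(z-o[2])/d[2]
def proj(cam,X):
    c=camera_info(cam);p=np.array(c["camera_matrix"])@(np.array(c["R"])@np.array(X)+np.array(c["t"]))
    return p[:2]/p[2]
E
python3 - <<'E'
from h import *
o=sensors.get_obs();print(o["time_s"],o["tcp_pos"],o["tool_rot"],o["force"])
for cam in("top","scene"):
    im=get_image(cam);cv2.imwrite(f"pics/{cam}0.png",im[...,::-1])
    for n,z in(("strip",.03),("rocker_raised_end",.046),("mushroom_top",.072),("bar_key_top",.06),("square_key",.06),("vial_white",.03),("vial_amber",.03)):
        for r in finder.recognise(cam,n)[:2]: print(cam,n,round(r["p"],2),np.round(r["location"]),ray(cam,r["location"],z).round(3))
E
```

```text
0.0 [0.16745999 0.65372509 0.23994225] [-8.81168381e-05  1.25041834e-01  9.92151323e-01 -5.33950821e-04] [-0.20151674 -0.01609175 -0.14745488]
top strip 0.62 [180. 305.] [0.624 0.124 0.03 ]
top rocker_raised_end 0.65 [176. 304.] [0.63  0.126 0.046]
top mushroom_top 0.57 [256. 251.] [0.449 0.238 0.072]
top mushroom_top 0.44 [241. 346.] [0.479 0.032 0.072]
top bar_key_top 0.8 [249. 434.] [ 0.461 -0.161  0.06 ]
top square_key 0.52 [240. 345.] [0.482 0.033 0.06 ]
top vial_white 0.6 [169. 210.] [0.65  0.343 0.03 ]
top vial_amber 0.59 [211. 307.] [0.55 0.12 0.03]
scene strip 0.66 [196. 332.] [0.626 0.11  0.03 ]
scene rocker_raised_end 0.95 [197. 332.] [0.611 0.097 0.046]
scene rocker_raised_end 0.48 [260. 449.] [ 0.648 -0.205  0.046]
scene mushroom_top 0.69 [200. 241.] [0.447 0.229 0.072]
scene mushroom_top 0.66 [243. 316.] [0.474 0.021 0.072]
scene bar_key_top 0.57 [303. 383.] [ 0.464 -0.169  0.06 ]
scene square_key 0.61 [214. 306.] [0.524 0.1   0.06 ]
scene vial_white 0.77 [248. 358.] [ 0.548 -0.036  0.03 ]
scene vial_amber 0.5 [214. 307.] [0.543 0.114 0.03 ]
```

```bash
python3 - <<'E'
import cv2
a=cv2.imread("pics/top0.png")[120:300,160:480];cv2.imwrite("pics/top0c.png",cv2.resize(a,None,fx=2.5,fy=2.5,interpolation=cv2.INTER_CUBIC))
E
```

```text
(no output)
```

View pics/scene0.png

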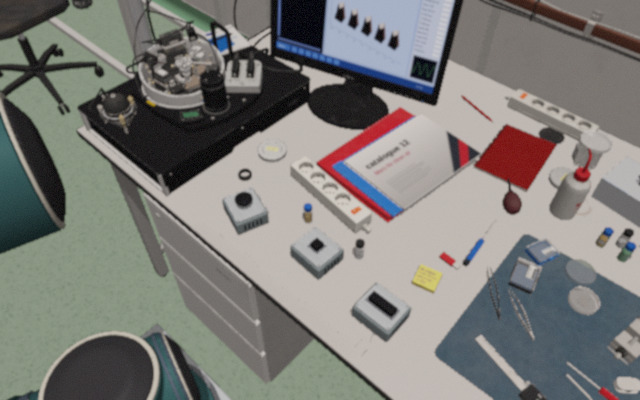

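View pics/top0c.png

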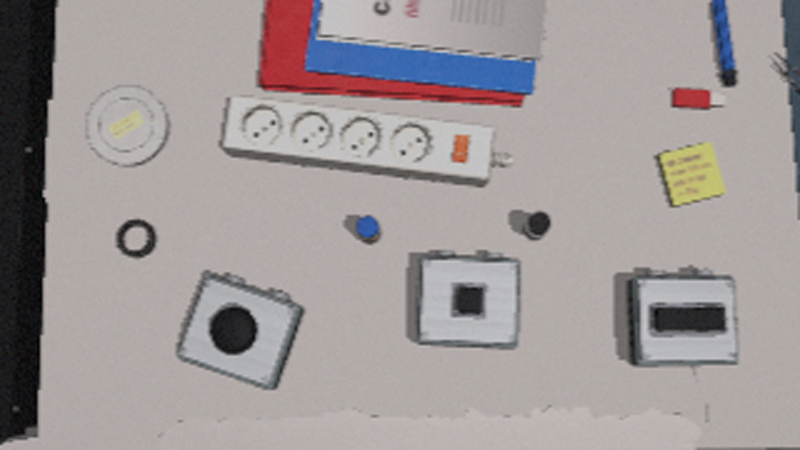

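The pictures show, left to right, mushroom box (top px ~253,251), square-key box, and bar box (~435,248). The near strip's orange rocker is at px ~(344,180), with the white vial in front of it.

```bash
python3 - <<'E'
from h import *
print("rocker",ray("top",(179.6,344),.043).round(4),"mush",ray("top",(251.2,253.2),.072).round(4),"bar",ray("top",(247.6,435.2),.06).round(4))
L=[((97,232),(125,492))]
a=ray("top",(120+97/2.5,160+232/2.5),.042);b=ray("top",(120+125/2.5,160+492/2.5),.042);d=a-b
print("strip y",d.round(3),np.degrees(np.arctan2(-d[0],d[1])))
print(ray("scene",(210,357),.043))
c=camera_info("wrist");print(c["camera_matrix"]);R=np.array(c["R"]);print(R.round(2),(-R.T@c["t"]).round(3))
o=sensors.get_obs()
from scipy.spatial.transform import Rotation as Ro
q=o["tool_rot"];T=Ro.from_quat([*q[1:],q[0]]).as_matrix();print(T.round(3))
print("shift mm",(T.T@(np.array([.61,.045,.20])-o["tcp_pos"])*1000).round(0))
E
```

```text
rocker [0.6212 0.0338 0.043 ] mush [0.4589 0.2328 0.072 ] bar [ 0.4645 -0.1637  0.06  ]
strip y [0.028 0.239 0.   ] -6.665084566543957
[0.62347414 0.03006507 0.043     ]
[[309.97545517   0.         326.78794635]
 [  0.         309.97545517 200.1740349 ]
 [  0.           0.           1.        ]]
[[ 0.25  0.97 -0.  ]
 [ 0.94 -0.24  0.26]
 [ 0.25 -0.07 -0.97]] [0.098 0.672 0.383]
[[-0.969  0.248  0.   ]
 [ 0.248  0.969  0.   ]
 [-0.     0.    -1.   ]]
shift mm [-580. -480.   41.]
```

>>> drive_tool(
  steps=[
    [[-15, -12, 0], [0, 0, 0], 1],
    [[-36, -30, 0], [0, 0, 0], 1],
    [[-36, -30, 2], [0, 0, 0], 1],
    [[-36, -30, 2], [0, 0, 0], 1],
    [[-36, -30, 2], [0, 0, 0], 1],
    [[-36, -30, 2], [0, 0, 0], 1],
    [[-36, -30, 2], [0, 0, 0], 1],
    [[-36, -30, 2], [0, 0, 0], 1],
    [[-36, -30, 2], [0, 0, 0], 1],
    [[-36, -30, 2], [0, 0, 0], 1],
    [[-36, -30, 2], [0, 0, 0], 1],
    [[-36, -30, 2], [0, 0, 0], 1],
    [[-36, -30, 4], [0, 0, 0], 1],
    [[-36, -30, 4], [0, 0, 0], 1],
    [[-36, -30, 4], [0, 0, 0], 1],
    [[-36, -30, 4], [0, 0, -4], 1],
    [[-27, -28, 4], [0, 0, -4], 1],
    [[0, 0, 0], [0, 0, 0], 1],
    [[0, 0, 0], [0, 0, 0], 1],
  ],
  grip_force=10,
)

```text
time_s: 2.7
tcp_pos: [0.6117, 0.0351, 0.2003]
tool_rot: [-0.0, 0.057, 0.998, 0.0]
force: [-0.7, 0.5, 0.3]
finger_gap: 0.0005
grasp_force: 0.0
```

```bash
cat > look.py <<'E'
from h import *
import sys
o=sensors.get_obs();print(o["time_s"],o["tcp_pos"],o["tool_rot"],o["force"],o["finger_gap"])
im=get_image("wrist");cv2.imwrite("pics/%s.png"%sys.argv[1],im[...,::-1])
for n,z in((sys.argv[2],float(sys.argv[3])),):
    for r in finder.recognise("wrist",n)[:3]: print(n,r["p"],r["location"],ray("wrist",r["location"],z).round(4))
print("tip px",proj("wrist",np.array(o["tcp_pos"])-[0,0,.022]))
E
python3 look.py w1 rocker_raised_end .046
```

```text
2.7 [0.6116983  0.03513296 0.20030002] [-4.10401414e-04  5.67780197e-02  9.98386742e-01  2.46391587e-05] [-0.69373067  0.46407093  0.28528448] 0.0004787184465205263
rocker_raised_end 0.72 [197.9, 417.2] [0.6271 0.1255 0.046 ]
tip px [323.37049545 246.89898021]
```

View pics/w1.png

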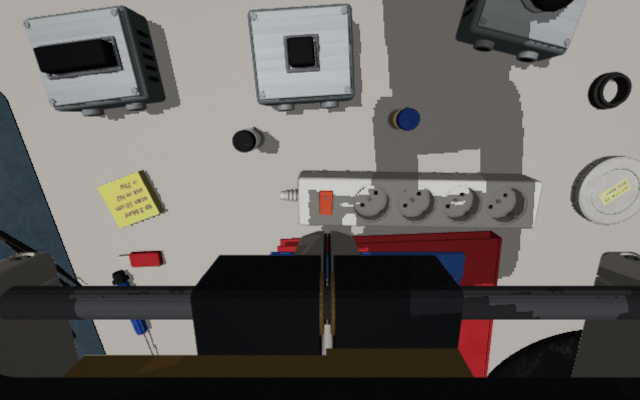

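The wrist view shows the orange rocker at rows 191–215, col 320–333, strip almost parallel to the picture's rows; closed fingertips below at ~(327,240).

```bash
python3 - <<'E'
from h import *
im=cv2.imread("pics/w1.png");b,g,r=[im[...,i].astype(int) for i in range(3)]
m=((r>180)&(r-b>90)&(r-g>60)).astype(np.uint8);m[:, :300]=0;m[:,350:]=0;m[225:]=0;m[:180]=0
ys,xs=np.nonzero(m);print(len(ys),ys.min(),ys.max(),xs.min(),xs.max(),xs.mean(),ys.mean())
c=ray("wrist",(ys.mean(),xs.mean()),.0425);print("rocker c",c.round(4))
print("ends",ray("wrist",(ys.min()-.5,xs.mean()),.046).round(4),ray("wrist",(ys.max()+.5,xs.mean()),.039).round(4))
# strip top edges
gr=cv2.cvtColor(im,cv2.COLOR_BGR2GRAY);roi=im[165:232,290:545]
cv2.imwrite("pics/w1c.png",cv2.resize(im[160:240,280:440],None,fx=5,fy=5,interpolation=cv2.INTER_CUBIC))
E
```

```text
200 192 213 321 331 325.745 202.57
rocker c [0.6227 0.0347 0.0425]
ends [0.6105 0.0361 0.046 ] [0.6352 0.0332 0.039 ]
```

View pics/w1c.png

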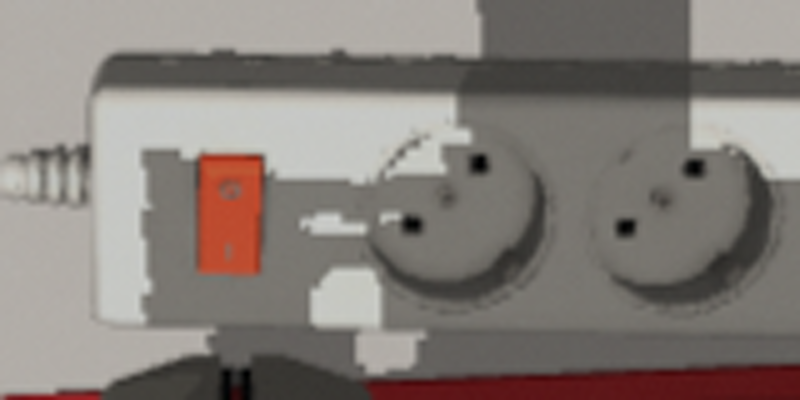

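>>> drive_tool(
  steps=[
    [[2, 1, 20], [0, 0, 0], 1],
    [[2.5, 0, 40], [0, 0, 0], 1],
    [[0, 0, 40], [0, 0, 0], 1],
    [[0, 0, 22], [0, 0, 0], 1],
    [[0, 0, 3], [0, 0, 0], 1],
    [[0, 0, 0], [0, 0, 0], 1],
    [[0, 0, 0], [0, 0, 0], 1],
  ],
)

```text
time_s: 3.5
tcp_pos: [0.6083, 0.0381, 0.0778]
tool_rot: [0.001, 0.055, 0.998, 0.0]
force: [0.4, -0.2, 0.2]
finger_gap: 0.0007
grasp_force: 0.0
```

```bash
python3 - <<'E'
from h import *
o=sensors.get_obs();print(o["tcp_pos"],o["force"])
im=get_image("wrist");cv2.imwrite("pics/w2.png",cv2.resize(im[120:320,220:420,::-1],None,fx=3,fy=3))
b,g,r=[im[...,i].astype(int) for i in (2,1,0)]
print(proj("wrist",[.6227,.0347,.0425]),proj("wrist",np.array(o["tcp_pos"])-[0,0,.022]))
E
```

```text
[0.60833798 0.03814546 0.07775119] [ 0.44975677 -0.16819736  0.18516066]
[323.19389014 259.62604127] [326.02712767 246.518114  ]
```

View pics/w2.png

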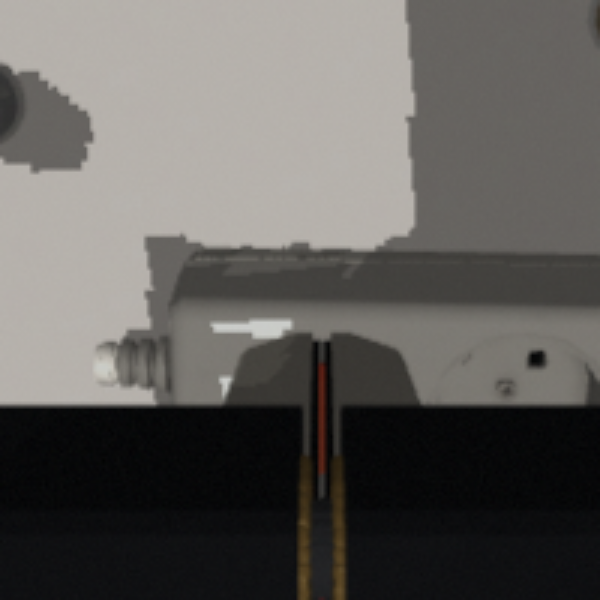

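The closed fingertips hover just over the housing with the red rocker visible through the slit between them, so they are centred on it sideways.

>>> drive_tool(
  steps=[
    [[0.8, -1, 4], [0, 0, 0], 1],
    [[0, 0, 4], [0, 0, 0], 1],
    [[0, 0, 1.5], [0, 0, 0], 1],
    [[0, 0, 1.5], [0, 0, 0], 1],
    [[0, 0, 1], [0, 0, 0], 1],
    [[0, 0, 0], [0, 0, 0], 1],
    [[0, 0, 0], [0, 0, 0], 1],
  ],
)

```text
time_s: 4.25
tcp_pos: [0.6066, 0.0368, 0.065]
tool_rot: [-0.0, 0.056, 0.998, 0.0]
force: [-12.8, -0.2, 19.0]
finger_gap: 0.0008
grasp_force: 10.0
```

>>> drive_tool(
  steps=[
    [[0, 0, -10], [0, 0, 0], 1],
    [[0, 0, -50], [0, 0, 0], 1],
    [[0, 0, -50], [0, 0, 0], 1],
    [[0, 0, -24], [0, 0, 0], 1],
    [[0, 0, 0], [0, 0, 0], 1],
    [[0, 0, 0], [0, 0, 0], 1],
  ],
)

```text
time_s: 4.85
tcp_pos: [0.6068, 0.0367, 0.1977]
tool_rot: [0.0, 0.056, 0.998, 0.0]
force: [0.9, 0.1, -1.2]
finger_gap: 0.0004
grasp_force: 0.0
```

```bash
python3 look.py w3 rocker_raised_end .046; python3 - <<'E'
from h import *
im=cv2.imread("pics/w3.png");b,g,r=[im[...,i].astype(int) for i in range(3)]
m=((r>110)&(r-b>70)&(r-g>50)).astype(np.uint8);m[:, :300]=0;m[:,350:]=0;m[225:]=0;m[:180]=0
ys,xs=np.nonzero(m);print(len(ys),ys.min(),ys.max(),xs.min(),xs.max(),xs.mean(),ys.mean())
print("rocker c",ray("wrist",(ys.mean(),xs.mean()),.0425).round(4))
a=cv2.imread("pics/w1.png")
f=lambda i:cv2.resize(i[165:235,290:370],None,fx=4.9,fy=7,interpolation=cv2.INTER_CUBIC)
cv2.imwrite("pics/w3c.png",np.hstack([f(a),f(im)]))
E
```

```text
4.85 [0.60680175 0.03673511 0.1977231 ] [3.12573129e-04 5.56056293e-02 9.98452761e-01 1.47918198e-05] [ 0.91362488  0.11533051 -1.24870276] 0.00036767015861499105
rocker_raised_end 0.57 [203.6, 412.9] [0.6255 0.1199 0.046 ]
tip px [325.9108527  248.62270768]
279 196 219 318 330 324.5125448028674 207.51971326164875
rocker c [0.6209 0.0332 0.0425]
```

View pics/w3c.png

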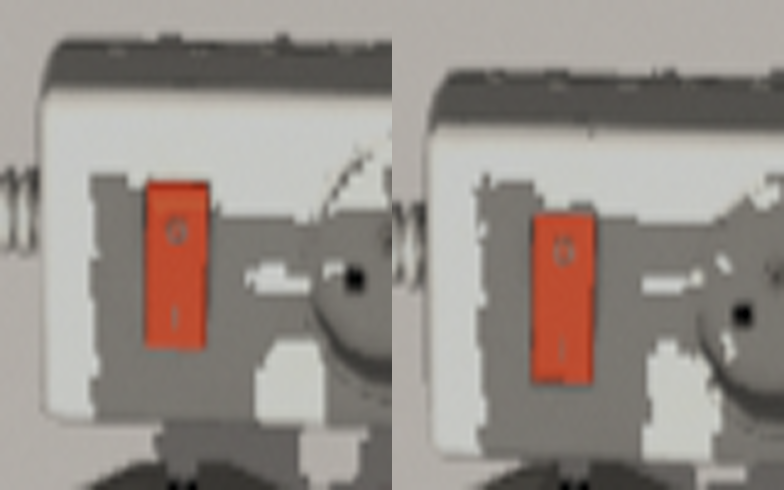

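The two views (before | after) look alike at first sight; I will compare the rocker's apparent length precisely.

```bash
python3 - <<'E'
from h import *
c=camera_info("wrist");K=np.array(c["camera_matrix"]);R3=np.array(c["R"]);t3=np.array(c["t"]);C3=-R3.T@t3
o=np.array(sensors.get_obs()["tcp_pos"]);p1=np.array([.6117,.0351,.2003])
def rayC(rc,z,C):
    d=R3.T@np.linalg.solve(K,[rc[1],rc[0],1]);return C+d*(z-C[2])/d[2]
def edge(prof,lvl,rows,up):
    for i in range(len(prof)-1):
        a,b=prof[i],prof[i+1]
        if (a<lvl<=b) if up else (a>=lvl>b): return rows[i]+(lvl-a)/(b-a)
for n,C in(("w1",C3+p1-o),("w3",C3)):
    im=cv2.imread(f"pics/{n}.png").astype(float);red=im[...,2]-im[...,0]
    cols=slice(322,329) if n=="w1" else slice(321,328)
    pr=red[170:235,cols].mean(1);rows=np.arange(170,235);mx=np.median(pr[pr>pr.max()*.6])
    e1=edge(pr,mx/2,rows,True);i=int(e1)-170+5;e2=edge(pr[i:],mx/2,rows[i:],False)
    print(n,e1,e2,pr[int(e1)-173:int(e2)-165].round(0))
    for s,za,zb in(("off",.0463,.0421),("on",.0421,.0463)):
        A=rayC((e1,325),za,C);B=rayC((e2,325),zb,C);print("  ",s,(1000*np.hypot(*(B-A)[:2])).round(2),A.round(4))
E
```

```text
w1 190.42943854324736 214.39255499153975 [  3.   6.  10.  29. 123. 144. 140. 138. 136. 111.  95.  95. 103. 143.
 142. 142. 142. 142. 142. 141. 141. 137. 128. 127. 130. 138. 140. 102.
  18.   9.   9.   9.]
   off 25.98 [0.609  0.034  0.0463]
   on 23.69 [0.61   0.0339 0.0421]
w3 195.17598684210526 219.17115384615386 [  3.   5.   8.  55. 141. 141. 130. 105. 103.  97. 106. 138. 141. 141.
 141. 141. 141. 140. 141. 141. 140. 136. 132. 133. 135. 142. 136.  83.
   8.   9.   9.   9.]
   off 25.94 [0.6074 0.0352 0.0463]
   on 23.51 [0.6084 0.0351 0.0421]
```

The O–I marks' spacing grew by ~14 % and the raised front face vanished, so it tipped; I press once more 1.5 mm further toward -x to make sure it is fully over.

>>> drive_tool(
  steps=[
    [[1.5, 0, 24], [0, 0, 0], 1],
    [[0, 0, 50], [0, 0, 0], 1],
    [[0, 0, 40], [0, 0, 0], 1],
    [[0, 0, 12], [0, 0, 0], 1],
    [[0, 0, 4], [0, 0, 0], 1],
    [[0, 0, 2], [0, 0, 0], 1],
    [[0, 0, 1], [0, 0, 0], 1],
    [[0, 0, 1], [0, 0, 0], 1],
    [[0, 0, 0], [0, 0, 0], 1],
    [[0, 0, 0], [0, 0, 0], 1],
  ],
)

```text
time_s: 5.95
tcp_pos: [0.6061, 0.037, 0.0654]
tool_rot: [0.001, 0.056, 0.998, 0.0]
force: [0.0, 0.3, 5.3]
finger_gap: 0.0005
grasp_force: 2.7
```

>>> drive_tool(
  steps=[
    [[0, 0, 0.7], [0, 0, 0], 1],
    [[0, 0, 0.7], [0, 0, 0], 1],
    [[0, 0, 0], [0, 0, 0], 1],
  ],
)

```text
time_s: 6.25
tcp_pos: [0.6063, 0.037, 0.0651]
tool_rot: [0.002, 0.056, 0.998, 0.0]
force: [-4.6, -0.6, 16.6]
finger_gap: 0.0003
grasp_force: 8.2
```

>>> drive_tool(
  steps=[
    [[0, 0, -10], [0, 0, 0], 1],
    [[0, 0, -50], [0, 0, 0], 1],
    [[0, 0, -50], [0, 0, 0], 1],
    [[-1, 0, -25], [0, 0, 0], 1],
    [[0, 0, 0], [0, 0, 0], 1],
    [[0, 0, 0], [0, 0, 0], 1],
  ],
)

```text
time_s: 6.85
tcp_pos: [0.6064, 0.0368, 0.198]
tool_rot: [0.001, 0.056, 0.998, 0.0]
force: [-1.2, -0.3, -0.8]
finger_gap: 0.0004
grasp_force: 0.0
```

```bash
python3 look.py w4 rocker_raised_end .046; python3 - <<'E'
from h import *
f=lambda n:cv2.resize(cv2.imread(f"pics/{n}.png")[185:225,312:338],None,fx=10,fy=13,interpolation=cv2.INTER_CUBIC)
cv2.imwrite("pics/w4c.png",np.hstack([f("w1"),f("w3"),f("w4")]))
for n in("w1","w3","w4"):
    im=cv2.imread(f"pics/{n}.png").astype(int);print(n,(im[...,2]-im[...,0])[188:222,321:329].mean(1).round().astype(int))
E
```

```text
6.85 [0.60635569 0.03683064 0.19802371] [6.83468816e-04 5.55694907e-02 9.98454587e-01 4.21546174e-05] [-1.18339376 -0.33616944 -0.78594915] 0.00036206428640630665
rocker_raised_end 0.68 [204.6, 413.1] [0.6261 0.1202 0.046 ]
tip px [325.91808655 248.91705513]
w1 [  5  10  28 123 144 140 138 137 115 101 101 108 143 142 142 142 142 142
 141 141 138 129 129 132 138 140 102  16   9   9   9   9   8   8]
w3 [  2   3   3   3   3   5   8  54 142 141 131 109 108 102 110 138 140 141
 141 141 141 140 141 141 140 136 133 134 136 142 137  85   8   9]
w4 [  2   2   3   4   3   5   7  43 121 140 137 118  99 105 111 127 140 140
 141 141 140 140 141 141 140 136 133 134 134 139 142 110  18   9]
```

View pics/w4c.png

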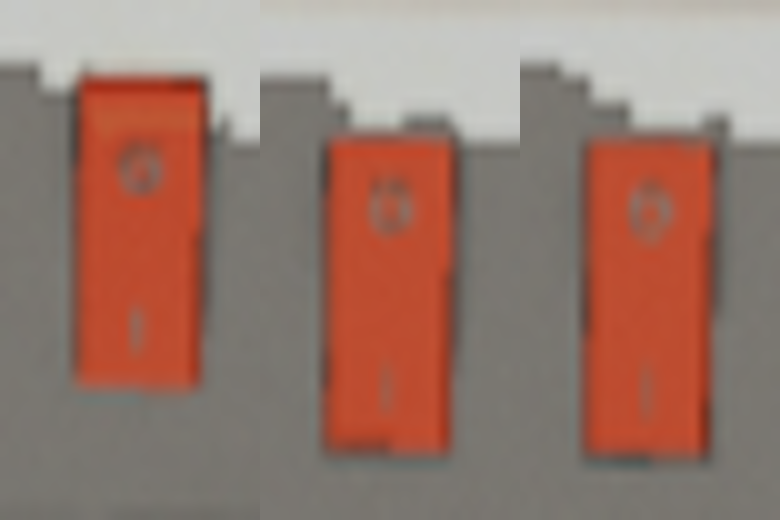

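Left (before): a lit front face and short O–I spacing; middle and right (after): front face gone and wider spacing, so the rocker is over. One last press 2 mm further out for certainty.

>>> drive_tool(
  steps=[
    [[2, 0, 24], [0, 0, 0], 1],
    [[0, 0, 50], [0, 0, 0], 1],
    [[0, 0, 40], [0, 0, 0], 1],
    [[0, 0, 12], [0, 0, 0], 1],
    [[0, 0, 4], [0, 0, 0], 1],
    [[0, 0, 2], [0, 0, 0], 1],
    [[0, 0, 1], [0, 0, 0], 1],
    [[0, 0, 1], [0, 0, 0], 1],
    [[0, 0, 1], [0, 0, 0], 1],
    [[0, 0, 0], [0, 0, 0], 1],
  ],
)

```text
time_s: 7.95
tcp_pos: [0.6053, 0.0371, 0.065]
tool_rot: [0.002, 0.056, 0.998, 0.0]
force: [-4.9, -0.7, 14.2]
finger_gap: 0.0011
grasp_force: 7.1
```

>>> drive_tool(
  steps=[
    [[0, 0, -10], [0, 0, 0], 1],
    [[0, 0, -45], [0, 0, 0], 1],
    [[0, 0, -45], [0, 0, 0], 1],
    [[0, 0, -30], [0, 0, 0], 1],
    [[35, 34, -5], [0, 0, 0], 1],
    [[35, 34, 0], [0, 0, 0], 1],
    [[35, 34, 0], [0, 0, 0], 1],
    [[35, 34, 0], [0, 0, 0], 1],
    [[34, 33, 0], [0, 0, 0], 1],
    [[0, 0, 0], [0, 0, 0], 1],
    [[0, 0, 0], [0, 0, 0], 1],
  ],
)

```text
time_s: 9.05
tcp_pos: [0.4498, 0.225, 0.1984]
tool_rot: [0.001, 0.054, 0.999, 0.0]
force: [0.3, 0.1, -0.3]
finger_gap: 0.0003
grasp_force: 0.0
```

```bash
python3 look.py w5 mushroom_top .072; python3 - <<'E'
from h import *
im=cv2.imread("pics/w5.png");g=cv2.cvtColor(im,cv2.COLOR_BGR2GRAY)
m=(g<50).astype(np.uint8);m[245:]=0
n,l,s,c=cv2.connectedComponentsWithStats(m)
for i in range(1,n):
    if s[i,4]>300: print(s[i],c[i],ray("wrist",c[i][::-1],.072).round(4))
E
```

```text
9.05 [0.44979308 0.22499543 0.19836869] [8.02176495e-04 5.44489792e-02 9.98516188e-01 2.97028551e-04] [ 0.30891482  0.08121487 -0.30407617] 0.0002899597042787179
mushroom_top 0.62 [204.9, 336.3] [0.4562 0.2323 0.072 ]
tip px [327.68732082 245.49058589]
[ 145    0  157   62 6230] [237.22215088  24.03932584] [0.3021 0.1708 0.072 ]
[303  58 269  32 338] [431.92899408  74.02662722] [0.3555 0.3205 0.072 ]
[  503    62   137   183 22836] [574.56774391 159.66101769] [0.4388 0.4415 0.072 ]
[ 315  184   44   43 1489] [336.47212895 204.72464741] [0.4561 0.2324 0.072 ]
[   0  197   36   48 1260] [ 13.65079365 223.29603175] [ 0.4407 -0.0633  0.072 ]
[ 102  197   99   48 1061] [172.19132893 213.23656927] [0.4474 0.0835 0.072 ]
```

View pics/w5.png

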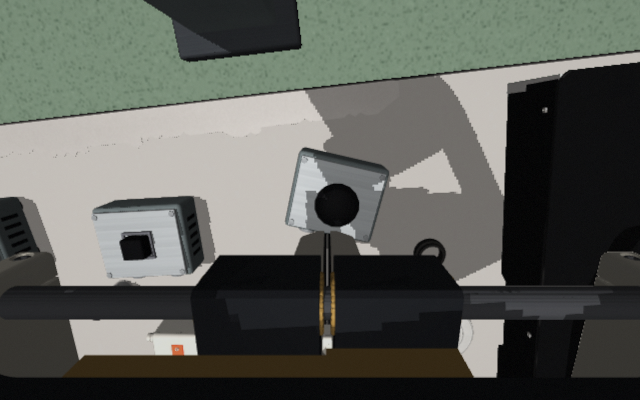

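The mushroom's black disc is at px (336,205), giving (0.456, 0.232); the square-key box stands clear to the left.

>>> drive_tool(
  steps=[
    [[-6.5, 8, 20], [0, 0, 0], 1],
    [[0, 0, 45], [0, 0, 0], 1],
    [[0, 0, 30], [0, 0, 0], 1],
    [[0, 0, 6], [0, 0, 0], 1],
    [[0, 0, 4], [0, 0, 0], 1],
    [[0, 0, 3], [0, 0, 0], 1],
    [[0, 0, 2], [0, 0, 0], 1],
    [[0, 0, 1], [0, 0, 0], 1],
    [[0, 0, 1], [0, 0, 0], 1],
    [[0, 0, 1], [0, 0, 0], 1],
    [[0, 0, 0], [0, 0, 0], 1],
  ],
)

```text
time_s: 10.25
tcp_pos: [0.4582, 0.2318, 0.0861]
tool_rot: [0.001, 0.056, 0.998, 0.0]
force: [-2.1, -5.0, 16.8]
finger_gap: 0.0005
grasp_force: 8.2
```

>>> drive_tool(
  steps=[
    [[0, 0, 0.5], [0, 0, 0], 1],
    [[0, 0, 0], [0, 0, 0], 1],
    [[0, 0, -10], [0, 0, 0], 1],
    [[0, 0, -45], [0, 0, 0], 1],
    [[0, 0, -45], [0, 0, 0], 1],
    [[0, -15, -14], [0, 0, 0], 1],
    [[-4, -35, 0], [0, 0, 0], 1],
    [[-5, -40, 0], [0, 0, 0], 1],
    [[-5, -40, 0], [0, 0, 0], 1],
    [[-5, -40, 0], [0, 0, 0], 1],
    [[-5, -40, 0], [0, 0, 0], 1],
    [[-5, -40, 0], [0, 0, 0], 1],
    [[-4, -40, 0], [0, 0, 0], 1],
    [[-4, -40, 0], [0, 0, 0], 1],
    [[-4, -40, 0], [0, 0, 0], 1],
    [[0, -20, 0], [0, 0, 0], 1],
    [[0, 0, 0], [0, 0, 0], 1],
    [[0, 0, 0], [0, 0, 0], 1],
  ],
)

```text
time_s: 12.05
tcp_pos: [0.4547, -0.1605, 0.1974]
tool_rot: [-0.0, 0.056, 0.998, 0.0]
force: [-0.4, 0.9, -0.4]
finger_gap: 0.0004
grasp_force: 0.0
```

```bash
python3 look.py w6 bar_key_top .06; python3 - <<'E'
from h import *
im=cv2.imread("pics/w6.png");g=cv2.cvtColor(im,cv2.COLOR_BGR2GRAY)
m=(g<50).astype(np.uint8);m[240:]=0
n,l,s,c=cv2.connectedComponentsWithStats(m)
for i in range(1,n):
    if s[i,4]>300: print(s[i],c[i],ray("wrist",c[i][::-1],.06).round(4))
im=get_image("scene");cv2.imwrite("pics/s2.png",cv2.resize(im[170:350,200:440,::-1],None,fx=3,fy=3,interpolation=cv2.INTER_CUBIC))
E
```

```text
12.05 [ 0.45466192 -0.16049367  0.19740927] [-2.10430101e-04  5.60500826e-02  9.98427886e-01  3.15500272e-04] [-0.36424978  0.86119846 -0.38285047] 0.0004284603377279145
bar_key_top 0.65 [204.9, 320.0] [ 0.4621 -0.1665  0.06  ]
tip px [324.48850207 246.27989127]
[   0    0  260  122 2497] [60.92110533 60.86343612] [ 0.3138 -0.3673  0.06  ]
[ 309    0  124   46 3692] [378.28466956  17.97210184] [ 0.3112 -0.1014  0.06  ]
[ 456  154  106   82 1300] [478.50076923 184.98846154] [ 0.4593 -0.0188  0.06  ]
[507 188  33  28 760] [523.18684211 202.41052632] [0.4807 0.0231 0.06  ]
[ 289  192   66   29 1443] [321.7013167  206.16146916] [ 0.4635 -0.1651  0.06  ]
```

View pics/w6.png

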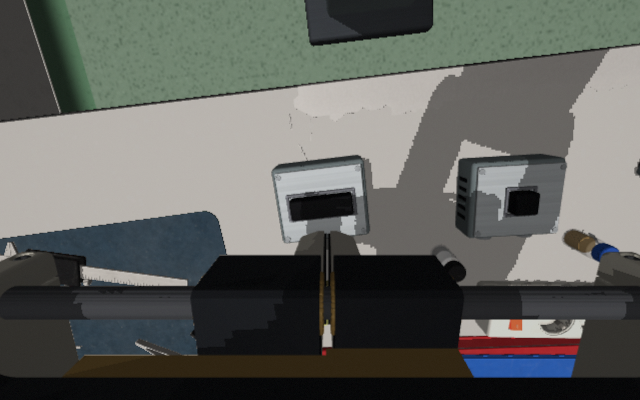

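The bar key lies at px (321,206), i.e. (0.463, −0.165); the vials stand clear of the gripper.

>>> drive_tool(
  steps=[
    [[-8.5, -3.5, 20], [0, 0, 0], 1],
    [[0, 0, 45], [0, 0, 0], 1],
    [[0, 0, 40], [0, 0, 0], 1],
    [[0, 0, 7], [0, 0, 0], 1],
    [[0, 0, 0], [0, 0, 0], 1],
    [[0, 0, 4], [0, 0, 0], 1],
    [[0, 0, 4], [0, 0, 0], 1],
    [[0, 0, 2], [0, 0, 0], 1],
    [[0, 0, 0], [0, 0, 0], 1],
    [[0, 0, 0], [0, 0, 0], 1],
  ],
)

```text
time_s: 13.2
tcp_pos: [0.464, -0.1652, 0.0772]
tool_rot: [0.001, 0.056, 0.998, -0.0]
force: [3.8, 1.5, 6.6]
finger_gap: 0.0003
grasp_force: 3.1
```

>>> drive_tool(
  steps=[
    [[0, 0, 0.8], [0, 0, 0], 1],
    [[0, 0, 0], [0, 0, 0], 1],
    [[0, 0, 0], [0, 0, 0], 1],
    [[0, 0, 0], [0, 0, 0], 1],
  ],
)

```text
time_s: 13.6
tcp_pos: [0.4641, -0.1653, 0.0771]
tool_rot: [0.002, 0.056, 0.998, -0.0]
force: [-0.3, 1.9, 14.9]
finger_gap: 0.0006
grasp_force: 7.3
```

>>> drive_tool(
  steps=[
    [[0, 0, -12], [0, 0, 0], 1],
    [[0, 0, -45], [0, 0, 0], 1],
    [[0, 0, -45], [0, 0, 0], 1],
    [[0, 0, -20], [0, 0, 0], 1],
    [[0, 0, 0], [0, 0, 0], 1],
    [[0, 0, 0], [0, 0, 0], 1],
  ],
)

```text
time_s: 14.2
tcp_pos: [0.4628, -0.165, 0.1968]
tool_rot: [0.0, 0.056, 0.998, -0.0]
force: [-0.0, -0.0, -0.2]
finger_gap: 0.0006
grasp_force: 0.0
```

```bash
python3 - <<'E'
from h import *
im=get_image("scene");a=cv2.imread("pics/scene0.png")
f=lambda i:cv2.resize(i[165:345,215:425],None,fx=1.9,fy=3,interpolation=cv2.INTER_CUBIC)
cv2.imwrite("pics/s3.png",np.hstack([f(a),f(im[...,::-1])]))
E
```

```text
(no output)
```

View pics/s3.png

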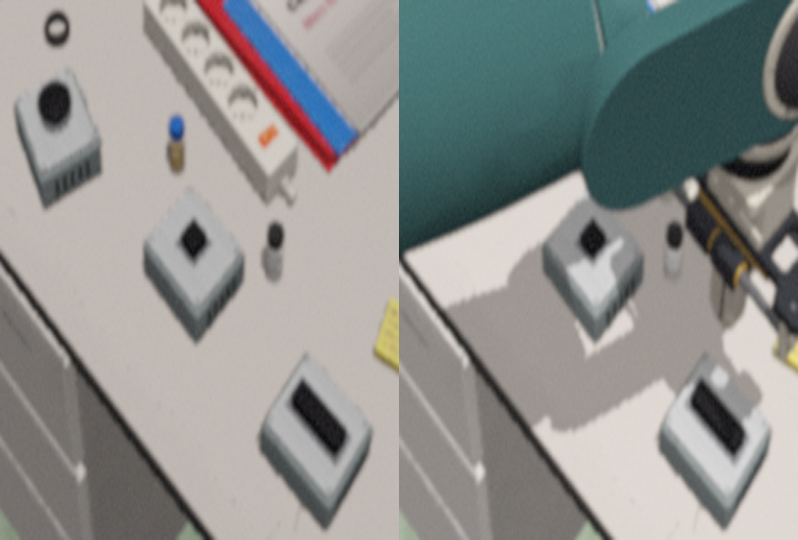

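Before (left) and after (right): the bar box, square-key box and white vial haven't moved, and the bar key is up again. The arm hides the rest. All three presses reached their stops, so I'm handing in.

```bash
python3 -c "
from workcell import bot
print(bot.finish_job())"
```

```text
the job is handed in; nothing more can be done
None
```

I pressed the rocker, then the mushroom button, then the bar key (held about half a second and released), each to its stop, and handed the job in at about 14 s. The arm hid the strip and mushroom in the last picture, so their final state rests on the press depth and force readings, plus earlier close-ups of the rocker.

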